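Find the blind registration hole in the die panel with a locating pin

ROBOT

A 7-joint arm with a two-finger parallel gripper is mounted at the origin on the work surface. World frame = base frame: x ahead of the robot, y to its left, z up, the work surface at z = 0. Lengths are in m, angles in degrees, forces in N, time in s.
With the tool pointing down it reaches from about 0.425 to 0.8 m from the base axis. Payload 8.3 kg.
Tool frame: the origin (TCP) lies midway between the tips of the shut fingers; the grasp point (between the pads) lies 19 mm behind it (bot.hold_point_z is the distance from the TCP to the grasp point, in m); z points along the fingers, x is the direction in which the jaws open and shut, and the axes are right-handed (so a half turn about z gives the same grasp; the last joint's range is limited). The gripper opens to 85 mm and grips with 20 to 120 N. Pads are 22 mm wide; open, the fingers measure 114 mm over their backs; the gripper's body (76 mm by 85 mm) begins 54 mm behind the grasp point. The pads swing forward as they close: fully open they stand 13 mm farther back than shut.
Start: joints at [-74.25, 21.967, 0.94, 78.501, -0.361, 79.538, -2.664], TCP at [0.207, 0.59, 0.231] pointing down, gripper open.
Joint ranges: [-169.22, 169.22], [-14.56, 117.87], [-87.37, 89.26], [10.42, 133.3], [-82.24, 262.24], [0.94, 117.77], [-172.7, 172.7]. Speed limits (degrees/s): [136.94, 136.94, 172.46, 172.46, 180, 180, 180].

INTERFACE

Orientations are given as a 3x3 rotation matrix whose columns are the frame's x, y, z axes.
In Python, from bench import bot, eoat, sensors, snapshot, sign_off, nets gives the robot as it stands. Calls block until the motion is done:
- bot.move_pose(position, orientation): joint-space move of the TCP to a pose.
- bot.move_l(position, rate=0.15, frame=None, f_stop=None): straight line of the TCP; frame=None keeps the orientation; rate is the mean speed in m/s. With f_stop (N) it stops when the force on the tool has changed by that much, and returns True; else False.
- bot.movej(angles): joint-space move.
- eoat.move_gripper(opening, grip_force=None): finger opening in m; grip_force is the grip in N (None keeps the last); returns when the fingers have stopped.
- bot.sleep(seconds).
- bot.ik(position, orientation): joint angles nearest the present ones, or None.
- sensors.get_state(): the state.
- snapshot(name): name is "scene" or "top" or "wrist"; returns a dict with "frame" (480x640x3 uint8, red, green, blue), "fx", "fy", "cx", "cy" (pixels), "pose" (4x4, takes a point from camera to world coordinates). Camera axes: x right, y up, looking along -z (the intrinsics and any distortion apply to the point x, -y, -z); pixel columns grow to the right and rows downward; lengths in m; the calibration is good to about 2 mm. A picture is of the moment at which its call begins. There is no depth.
A pose or a line that the arm cannot do raises bot.PlanningError and nothing moves.
- sign_off(): hands the job in, once; it reports no verdict.
Trained networks look in a picture, given as the dict that the camera call returned (one of the last four; its "shot" number tells which), for a name from the list of things; names that differ only in an ending like _2 or _b are one class to them, and where a whole thing is asked for, a point or a joint stands for the part that bears it (a point fixed in the world has none). Each returns a list of dicts, best first, with "score" (0 to 1); they miss things now and then, are a little off and sometimes report something else, mostly with a low value. They report only what shows in the picture. A call takes as long as a camera call. They do not tell look-alikes from the thing itself.
- nets.spot_in(picture, label): "uv" ([column, row] in pixels, amid what is visible of it).
- nets.masks_of(picture, label): "region" (480x640 bool, what is visible of it) and "uv" ([column, row] in pixels, amid what is visible of it).
- nets.landmark_of(picture, label): "uv" ([column, row] in pixels: a listed point, or the origin of a listed thing).
The state is a dict: "time_s": time; "q": joint angles; "qvel": joint speeds; "effort": joint torques, N m; "tool_pos": TCP position; "eef_rot": TCP orientation; "ft_force": force on the tool from outside, world axes, zero at the start; "wrist_torque": the same for the moment, N m; "opening": finger opening in m.
Only numpy, scipy, OpenCV 4.12 (cv2) and the standard library are available. Lean on these libraries where they do the work, as an engineer would, in place of code of your own. Each camera call takes 0.05 s, during which the arm holds its last target. There are 200 camera calls.

TASK

Take the locating pin out of its wooden stand and slide its tip lightly over the panel in the clamp frame until you feel it drop into the blind registration hole, which cannot be seen or measured. Then press the pin gently fully home, upright with its collar on the panel, and let go of it; never push the springy panel down hard (6 mm at the most), and leave the pot of punches, the hammer and the loose punch where they are.

Things in the scene. Friction and masses are not known exactly. Their poses are not given: they have to be found in the camera images.
- frame: Dark steel clamp frame fixed to the table, 150 mm (own x) by 220 mm (own y). Origin: centre of its underside; z up. A window 80 mm (x) by 110 mm (y) in its top, centred on the origin, shows the flat face of the pale metal panel, which reaches under the frame's lips all round.
- panel (a joint): How far the panel is pushed down on its springy pad, in m: 0 at rest, 0.009 at the stop. It moves straight down only, rigid sideways. About 1 N starts it, then 2.5 N more per mm; it springs back. When a pressing, sliding tip drops into the hole, this push vanishes and the panel rises around the tip. More than 25 N from the pin, down or sideways, would mark it.
- pin: Locating pin, total 64 mm long, about 0.1 kg. Origin: centre of the tip's flat end; z points up along the pin to its head. From the tip: nose tapering from 4 mm diameter to 10 mm over the first 5 mm, round shank of 10 mm diameter to 20 mm, brass collar of 20 mm diameter from 20 to 24 mm, square brass head 14 x 14 mm (sides along own x and y) from 24 to 64 mm. It starts upright in the stand, its collar on the stand's top.
- stand: Wooden block fixed to the table, 70 x 70 mm and 40 mm high, with one vertical loose hole in its middle that holds the pin. Origin: centre of its underside, z up.
- pot: Dark metal pot of punches, 72 mm diameter with an ear, 85 mm high, the punches reaching to about 155 mm, 0.7 kg. Bystander. Origin: centre of its underside.
- hammer: Hammer lying on the table beyond the frame, about 0.3 m long, handle along its own x. Bystander. Origin: near its middle, on the table.
- punch: Loose square steel chasing punch lying on the table to the right of the frame, 121 mm along its own x, 9 mm thick. Bystander. Origin: its middle, on the table.
- window (a point): Centre of the window, on the panel's face at rest, 44.5 mm above the frame's underside; axes as the frame's. The panel is clamped at another place each time: its one vertical blind hole lies within 8 mm of this point along x and within 16 mm along y; nothing shows or measures where.
- lip (a point): On top of the frame's lip at its +y side, 82.5 mm from the window's centre: the lip's top is 2.5 mm above the panel's face. The hole in the panel is 11 mm in diameter, 24 mm deep, sharp-edged, and closed flush by a round dust plug that looks like the many solid discs inlaid in the face; the plug sinks up to 21 mm under the pin at less than 0.5 N and cannot lift the pin.
Mind the look-alikes: they are no part of the job. Of the things like the pin, leave any that is blue; of the rest the larger one is meant.

How it is judged:
By the outcome, as a careful person would: the job done as asked, in the order asked, and still so for the second after the job is handed in, with the robot touching nothing.
It also fails if it takes over 72 s, if anything falls off the work surface, if the arm or the gripper's body presses on something with over 40 N, if the wrist force passes 120 N, or if a joint passes its speed limit or range.

## Working session

There is one attempt and no reset: what is moved stays moved. The work goes in short steps, each a Python script; the robot and the scene stay as the last script left them, time stands still between calls to the robot, and variables do not carry over. Pictures are saved under pics/ and viewed, about 8 in all and at most 12, crops included, and the job is handed in when it is done.

```bash
ls; mkdir -p pics; python3 - <<'E'
from bench import bot,eoat,sensors,snapshot,nets
import cv2,numpy as np
ims=[]
for n in ["scene","top"]:
    p=snapshot(n); ims.append(p["frame"])
    print(n,p["fx"],p["fy"],p["cx"],p["cy"],p["pose"].tolist() if hasattr(p["pose"],'tolist') else p["pose"],[k for k in p])
    for l in ["pin","stand","frame","window","lip","pot","hammer","punch"]:
        print(l,[(np.round(d["uv"]).tolist(),round(d["score"],2)) for d in nets.spot_in(p,l)][:4], [(np.round(d["uv"],1).tolist(),round(d["score"],2)) for d in nets.landmark_of(p,l)][:4])
    cv2.imwrite(f"pics/{n}1.png",p["frame"][:,:,::-1])
s=sensors.get_state();print(s)
E
```

```text
pics
scene 596.5699999414107 596.5699999414107 315.17644018974846 244.65320006153175 [[-0.8751017427716732, -0.40542735572742183, 0.2642453387022203, 0.8776206511776683], [0.4837960587828631, -0.7461830852044115, 0.45733158305653293, 0.5389514843888509], [0.011760667674461467, 0.528052518773177, 0.8491302751128088, 1.009379091199627], [0.0, 0.0, 0.0, 1.0]] ['frame', 'fx', 'fy', 'cx', 'cy', 'pose', 'shot']
pin [([481.0, 340.0], 0.72), ([220.0, 280.0], 0.61), ([370.0, 310.0], 0.56)] [([490.3, 351.9], 0.6), ([427.8, 349.5], 0.58), ([387.8, 316.5], 0.53)]
stand [([430.0, 348.0], 0.77)] [([427.8, 353.3], 0.97)]
frame [([339.0, 233.0], 0.92)] [([345.1, 224.5], 0.79), ([228.2, 156.0], 0.36)]
window [([340.0, 231.0], 0.9), ([427.0, 349.0], 0.72), ([434.0, 339.0], 0.57)] []
lip [([338.0, 230.0], 0.77)] [([377.5, 239.0], 0.83)]
pot [([267.0, 122.0], 0.7)] [([268.6, 135.8], 0.79)]
hammer [([217.0, 278.0], 0.76)] [([207.5, 283.4], 0.76)]
punch [([231.0, 154.0], 0.62)] [([232.2, 154.4], 0.56)]
top 590.1628309662937 590.1628309662937 323.7323232088304 229.24594558586634 [[-0.005743980846567218, 0.
[... 977 characters left out ...]
1846,  79.53845355,  -2.66378583]), 'qvel': array([-0.00437962, -0.01580274, -0.04087525,  0.01356354,  0.05413799,
        0.03455294, -0.0336655 ]), 'effort': array([-5.28442399e-05, -6.27328706e+01,  8.42713974e-01, -3.72068346e+01,
        1.65327016e-02,  3.04134715e-03,  1.73215614e-05]), 'tool_pos': array([0.20707834, 0.5896729 , 0.23126099]), 'eef_rot': array([[ 3.31357876e-01,  9.43505140e-01, -9.56839392e-05],
       [ 9.43505139e-01, -3.31357883e-01, -7.11792646e-05],
       [-9.88636295e-05, -6.66924785e-05, -9.99999993e-01]]), 'ft_force': array([ 0.17858276,  1.04679159, -0.7674653 ]), 'wrist_torque': array([-0.01359095, -0.00717323, -0.02820366]), 'opening': 0.0854210921184306}
```

View pics/scene1.png

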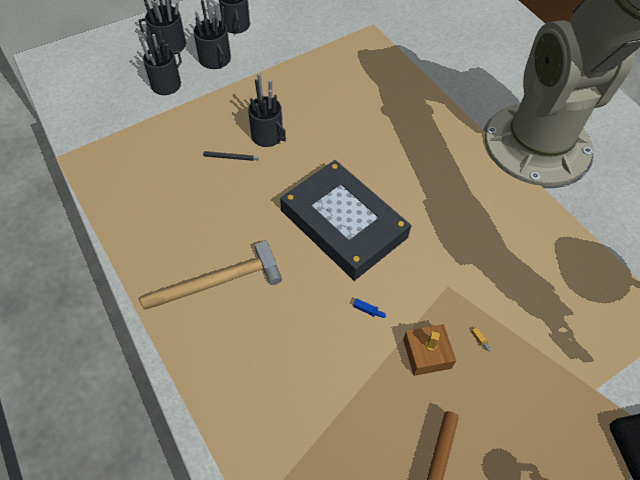

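View pics/top1.png

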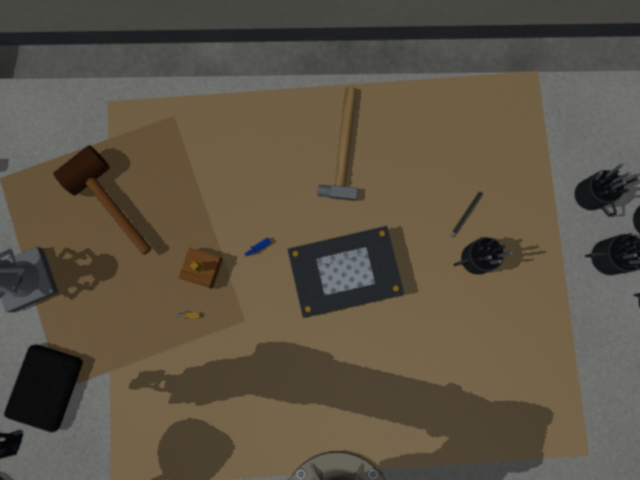

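Pin candidates in the scene image: a blue one lying at (370,310), which is excluded. A small brass one is lying at (481,340). The larger brass one is upright in the stand at (432,340), so I choose that one. The frame is at (345,220), and its +y lip faces the stand.

```bash
cat > h.py <<'E'
from bench import bot,eoat,sensors,snapshot,nets,sign_off
import cv2,numpy as np
def ray(p,uv):
    d=np.array([(uv[0]-p["cx"])/p["fx"],-(uv[1]-p["cy"])/p["fy"],-1.]); P=np.array(p["pose"])
    return P[:3,3],P[:3,:3]@d
def onz(p,uv,z):
    o,d=ray(p,uv); return (o+d*(z-o[2])/d[2])[:2]
def proj(p,X):
    P=np.array(p["pose"]); c=P[:3,:3].T@(np.array(X)-P[:3,3]); return np.array([p["cx"]+p["fx"]*c[0]/-c[2],p["cy"]-p["fy"]*c[1]/-c[2]])
def R(yaw): # jaw x axis at yaw deg, pointing down
    c,s=np.cos(np.radians(yaw)),np.sin(np.radians(yaw)); return np.array([[c,s,0],[s,-c,0],[0,0,-1.]])
def save(p,n): cv2.imwrite(f"pics/{n}.png",p["frame"][:,:,::-1])
def screws(p,box=None):
    hsv=cv2.cvtColor(p["frame"],cv2.COLOR_RGB2HSV); m=cv2.inRange(hsv,(14,150,90),(32,255,255))
    n,l,st,c=cv2.connectedComponentsWithStats(m); return [(c[i].round(1).tolist(),int(st[i,4])) for i in range(1,n) if st[i,4]>8]
E
python3 - <<'E'
from h import *
t=snapshot("top"); s=snapshot("scene")
print("scr top",[(c,a,onz(t,c,.047).round(4).tolist()) for c,a in screws(t)]); print("scr scene",[(c,a,onz(s,c,.047).round(4).tolist()) for c,a in screws(s)])
print("stand",onz(t,(200.9,268.6),0),onz(s,(427.8,353.3),0)); print("pintop", onz(s,(434,331),.084))
print("lip",onz(t,(305.6,275.4),.047),onz(s,(377.5,239),.047))
st=(onz(t,(200.9,268.6),0)+onz(s,(427.8,353.3),0))/2
bot.move_pose([st[0],st[1],.27],R(70)); w=snapshot("wrist"); save(w,"wst"); print(w["pose"],w["fx"],sensors.get_state()["time_s"], sensors.get_state()["q"].round(0))
for l in ["pin","stand"]: print(l,[(np.round(d["uv"],1).tolist(),round(d["score"],2)) for d in nets.landmark_of(w,l)])
E
```

```text
scr top [([96.1, 192.4], 76, [0.6652, 0.5184]), ([135.1, 242.1], 48, [0.5549, 0.4276]), ([381.9, 233.0], 20, [0.5702, -0.1031]), ([196.5, 264.8], 620, [0.5048, 0.2936]), ([294.9, 253.3], 20, [0.5279, 0.0833]), ([395.3, 288.0], 22, [0.4526, -0.1288]), ([307.2, 308.8], 20, [0.4102, 0.0572]), ([191.1, 314.7], 79, [0.3994, 0.3019])]
scr scene [([334.1, 166.1], 22, [0.4511, -0.1283]), ([289.9, 196.8], 24, [0.568, -0.102]), ([400.3, 223.4], 27, [0.4089, 0.0571]), ([355.6, 258.4], 30, [0.5262, 0.0834]), ([430.4, 349.0], 1559, [0.5063, 0.2998]), ([479.5, 335.9], 105, [0.4173, 0.3209]), ([444.3, 446.6], 713, [0.5806, 0.4451])]
stand [0.50116414 0.29452938] [0.49700457 0.29267078]
pintop [0.49686602 0.2853907 ]
lip [0.48050561 0.06048822] [0.46715104 0.06642601]
[[ 3.39908757e-01 -9.08429485e-01 -2.43347300e-01  4.35904319e-01]
 [ 9.40458377e-01  3.28409611e-01  8.76650923e-02  3.18181748e-01]
 [ 2.80037608e-04 -2.58656139e-01  9.65969421e-01  4.12823046e-01]
 [ 0.00000000e+00  0.00000000e+00  0.00000000e+00  1.00000000e+00]] 394.62036904643946 3.3917 [-44.  15.  13.  83.  -4.  82.  39.]
pin [([311.7, 197.8], 0.86), ([239.3, 249.2], 0.8), ([327.4, 79.4], 0.7)]
stand [([313.2, 190.9], 0.72)]
```

View pics/wst.png

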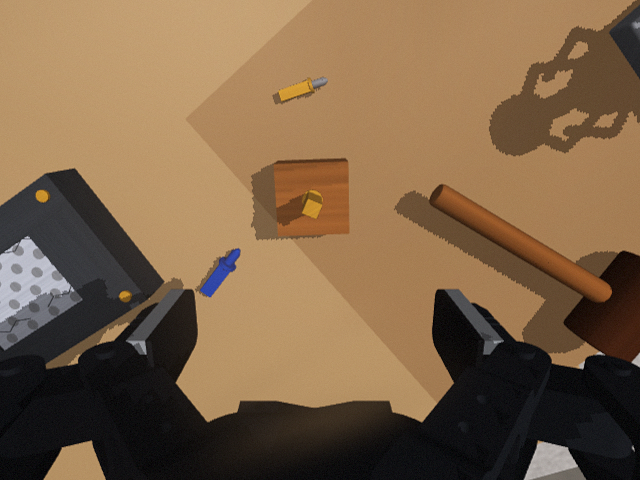

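The brass pin stands upright in the stand at (312,205), its head turned relative to the block. The small brass one lies at (298,90) and the blue one at (220,272). Next is a close crop to check the choice and measure the head's yaw.

```bash
python3 - <<'E'
from h import *
w=snapshot("wrist")
hsv=cv2.cvtColor(w["frame"],cv2.COLOR_RGB2HSV); print(hsv[205:216:5,314],hsv[196,312])
x0,y0=262,150
cv2.imwrite("pics/crop.png",cv2.resize(w["frame"][y0:y0+100,x0:x0+100,::-1],None,fx=6,fy=6,interpolation=cv2.INTER_CUBIC))
E
```

```text
[[ 19 194 202]
 [ 20 194 204]
 [ 19 195 200]] [ 18 204 120]
```

View pics/crop.png

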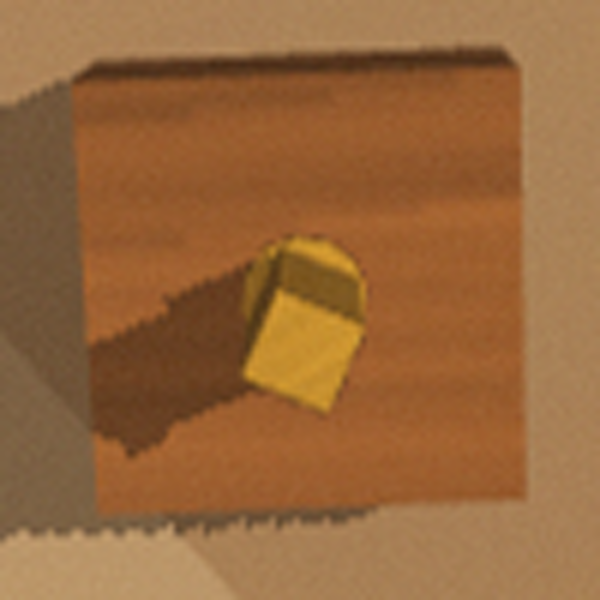

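The crop shows the large brass pin with its collar seated on the stand, so the choice is confirmed. The head-top corners are at crop pixels (278,290), (362,325), (328,412) and (243,375). I'll grasp it now.

```bash
python3 - <<'E'
from h import *
w=snapshot("wrist")
c=[onz(w,((x+.5)/6-.5+262,(y+.5)/6-.5+150),.084) for x,y in [(278,290),(362,325),(328,412),(243,375)]]
c=np.array(c); m=c.mean(0); print("centre",m, "sides",[np.linalg.norm(c[i]-c[i-1]).round(4) for i in range(4)])
e1=c[1]-c[0]+c[2]-c[3]; e2=c[2]-c[1]+c[3]-c[0]
y1=np.degrees(np.arctan2(e1[1],e1[0])); y2=np.degrees(np.arctan2(e2[1],e2[0])); print(y1,y2)
a=np.degrees(np.angle(np.exp(4j*np.radians(y1))+np.exp(4j*np.radians(y2))))/4
yaw=min([a+90*k for k in range(-4,5)],key=lambda v:abs(v-70)); print("yaw",yaw)
eoat.move_gripper(.045,60)
bot.move_pose([m[0],m[1],.12],R(yaw)); 
f0=[sensors.get_state()["ft_force"] for _ in range(3) if bot.sleep(.05) is None]; print(f0)
print(bot.move_l([m[0],m[1],.048],rate=.08,f_stop=8))
eoat.move_gripper(0.0,60); bot.sleep(.2); s=sensors.get_state(); print(s["opening"],s["ft_force"],s["tool_pos"],s["time_s"])
p=s["tool_pos"]; bot.move_l([p[0],p[1],.15],rate=.12,f_stop=15); bot.sleep(.2); s=sensors.get_state(); print(s["opening"],s["ft_force"],s["tool_pos"],s["time_s"])
w=snapshot("wrist"); t=snapshot("scene"); u=proj(t,s["tool_pos"]).astype(int); print(u)
A=w["frame"][200:480,180:460]; B=cv2.resize(t["frame"][u[1]-45:u[1]+45,u[0]-45:u[0]+45],(280,280),interpolation=cv2.INTER_CUBIC)
cv2.imwrite("pics/held.png",np.hstack([A,B])[:,:,::-1])
E
```

```text
centre [0.50035929 0.29240062] sides [np.float64(0.0132), np.float64(0.0129), np.float64(0.0135), np.float64(0.0132)]
46.582508615253 -41.443378802600506
yaw 47.56956490632624
[]
False
0.013333832544133124 [-1.55643877 -0.80467726  4.9212419 ] [0.50078077 0.29268658 0.04863464] 6.5
0.013184184193905555 [ 1.34972464 -0.32807673 -1.39326073] [0.50040928 0.29242542 0.14914955] 7.7
[442 318]
```

View pics/held.png

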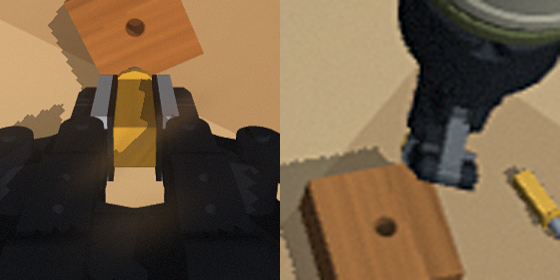

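The pin is held squarely. Now I move above the window and touch down.

```bash
cat >> h.py <<'E'
C=np.array([.4894,-.0227]); A=np.array([[.975,-.2213],[.2213,.975]]) # columns frame x,y axes
def W(x,y): return C+A@np.array([x,y])
def F(n=10):
    a=[]
    for _ in range(n): bot.sleep(.015); a.append(sensors.get_state()["ft_force"])
    return np.mean(a,0)
def st(): s=sensors.get_state(); return np.array(s["tool_pos"]),s["time_s"]
def loc(): p,_=st(); return (A.T@(p[:2]-C)*1000).round(2),round(p[2]*1000,2)
E
python3 - <<'E'
from h import *
p=W(-.0025,-.018); yaw=47.57
# jaw yaw: nearest reachable
bot.move_pose([*p,.15],R(yaw)); bot.move_l([*p,.085],rate=.1,f_stop=15); bot.sleep(.3)
f0=F(20); a=[]
for _ in range(20): bot.sleep(.015); a.append(sensors.get_state()["ft_force"])
print("bias",f0,"std",np.std(a,0),loc(),st()[1])
np.save("f0.npy",f0)
r=bot.move_l([*p,.068],rate=.008,f_stop=3.5); print(r,loc(),F()-f0,st()[1])
w=snapshot("wrist"); cv2.imwrite("pics/touch.png",w["frame"][:,:,::-1])
E
```

```text
bias [ 0.07668108  0.23031991 -0.98482617] std [0.60271272 0.49083485 0.5159239 ] (array([ -2.5, -18. ]), np.float64(84.98)) 10.825
True (array([ -2.52, -17.93]), np.float64(71.51)) [ 0.68790424 -0.17076527  4.38218134] 12.5
```

View pics/touch.png

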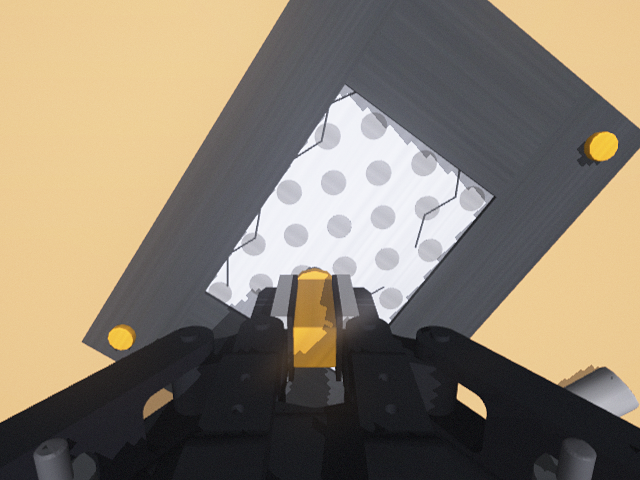

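```bash
python3 - <<'E'
from h import *
f0=np.load("f0.npy"); Z=.0708
p=W(-.0025,-.018); bot.move_l([*p,Z],rate=.01); print("press",F()-f0,loc())
wp=[(-2.5,18),(2.5,18),(2.5,-18),(7.5,-18),(7.5,18),(-7.5,18),(-7.5,-18)]
found=False
for x,y in wp:
    for k in range(4):
        r=bot.move_l([*W(x/1e3,y/1e3),Z],rate=.015,f_stop=4.0)
        if not r: break
        f=F(8)-f0; print("stop",loc(),f.round(2),round(st()[1],2))
        if f[2]<2.5: found=True; break
    if found: break
    f=F(5)-f0; print("end",loc(),f.round(2))
    if f[2]<2: found=True; break
print(found,st()[1])
E
```

```text
press [ 0.24065515 -0.02094164  5.68412303] (array([ -2.45, -17.98]), np.float64(70.86))
stop (array([ -2.39, -11.63]), np.float64(70.91)) [-0.74  2.76  5.4 ] 13.95
stop (array([ -2.39, -11.89]), np.float64(71.14)) [ 0.2  -1.85  5.13] 14.6
stop (array([-4.08,  7.8 ]), np.float64(69.87)) [-0.87 -0.46  1.79] 15.96
True 15.9583
```

```bash
python3 - <<'E'
from h import *
f0=np.load("f0.npy"); print(loc(),(F(12)-f0).round(2))
def probe(ax,start,z,d=6):
    res=[]
    for s in (1,-1):
        t=np.array(start,float); t[ax]+=s*d
        r=bot.move_l([*W(*t/1e3),z],rate=.008,f_stop=3.5); l=loc(); res.append(l[0][ax]); print("probe",ax,s,r,l,(F(4)-f0).round(1))
        bot.move_l([*W(*np.array(start)/1e3),z],rate=.02)
    return sum(res)/2
l,z=loc(); z=z/1e3
c=l.copy(); c[1]=probe(1,c,z); bot.move_l([*W(*c/1e3),z],rate=.02)
c[0]=probe(0,c,z); bot.move_l([*W(*c/1e3),z],rate=.02)
print(c,loc(),(F(12)-f0).round(2),st()[1])
E
```

```text
(array([-4.08,  7.8 ]), np.float64(69.87)) [-1.3   0.04  1.06]
probe 1 1 True (array([-4.45,  8.11]), np.float64(69.77)) [ 0.1 -0.4  0.9]
probe 1 -1 True (array([-4.68,  4.93]), np.float64(69.45)) [-0.1  0.2  1.2]
probe 0 1 True (array([-4.11,  6.59]), np.float64(69.19)) [-0.1 -0.5  0.9]
probe 0 -1 True (array([-8.56,  6.53]), np.float64(70.24)) [ 2.5 -0.1  1. ]
[-6.335  6.52 ] (array([-6.65,  6.48]), np.float64(69.93)) [-0.35 -0.2   0.3 ] 20.25
```

```bash
cat >> h.py <<'E'
def probe(ax,start,z,f0,d=4,fs=3.5):
    res=[]
    for s in (1,-1):
        t=np.array(start,float); t[ax]+=s*d
        r=bot.move_l([*W(*t/1e3),z],rate=.006,f_stop=fs); l=loc(); res.append(l[0][ax]); print("probe",ax,s,r,l,(F(4)-f0).round(1))
        bot.move_l([*W(*np.array(start)/1e3),z],rate=.02)
    return sum(res)/2
E
python3 - <<'E'
from h import *
f0=np.load("f0.npy"); c=np.array([-6.3,6.5])
r=bot.move_l([*W(*c/1e3),.0685],rate=.008,f_stop=3.5); bot.sleep(.1); l,z=loc(); print("down",r,l,z,(F(8)-f0).round(1))
z=z/1e3+ (.0005 if r else 0)
for ax in (0,1):
    c[ax]=probe(ax,c,z,f0); bot.move_l([*W(*c/1e3),z],rate=.02)
r=bot.move_l([*W(*c/1e3),.066],rate=.008,f_stop=3.5); print("down",r,c,loc(),(F(10)-f0).round(1),st()[1])
E
```

```text
down False [-6.34  6.52] 68.47 [-0.4 -0.5 -0.1]
probe 0 1 True (array([-5.1 ,  6.58]), np.float64(67.72)) [-0.1 -0.2 -0. ]
probe 0 -1 True (array([-7.5 ,  6.53]), np.float64(68.64)) [ 2.2 -0.3  0.9]
probe 1 1 True (array([-6.41,  7.88]), np.float64(68.3)) [ 1.9 -1.   1.2]
probe 1 -1 True (array([-6.5 ,  5.51]), np.float64(68.05)) [1.2 0.9 1.8]
down False [-6.3    6.695] (array([-6.32,  6.71]), np.float64(65.94)) [ 0.  -0.6 -0.2] 25.0417
```

Tip is about 7 mm deep with no side force, so it's centred. Pressing home.

```bash
python3 - <<'E'
from h import *
f0=np.load("f0.npy"); c=np.array([-6.3,6.7])
for ax in (0,1): c[ax]=probe(ax,c,.066,f0,d=2,fs=3); bot.move_l([*W(*c/1e3),.066],rate=.02)
print(c)
for k in range(4):
    r=bot.move_l([*W(*c/1e3),.0505],rate=.01,f_stop=4); bot.sleep(.1); f=F(10)-f0; print("down",r,loc(),f.round(1),st()[1])
    if loc()[1]<54 or not r: break
w=snapshot("wrist"); cv2.imwrite("pics/home.png",w["frame"][:,:,::-1])
E
```

```text
probe 0 1 True (array([-5.55,  6.82]), np.float64(65.32)) [ 0.2 -0.8 -0.4]
probe 0 -1 True (array([-6.47,  6.75]), np.float64(65.96)) [2.5 0.  0.9]
probe 1 1 True (array([-6.24,  7.11]), np.float64(65.68)) [ 2.1 -0.8  1.2]
probe 1 -1 True (array([-6.26,  6.13]), np.float64(65.5)) [1.7 0.9 1.2]
[-6.01  6.62]
down True (array([-6.09,  6.65]), np.float64(51.64)) [1.6 0.1 4.8] 29.5667
```

View pics/home.png

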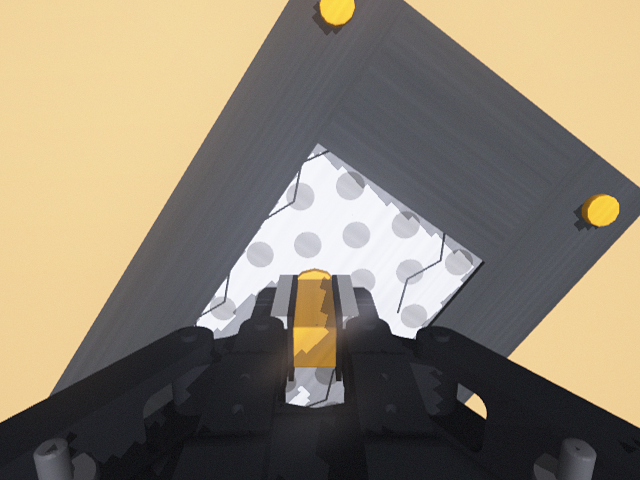

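The collar is on the panel: z dropped 21.2 mm from face contact and the force is 4.8 N. I'll ease off, release and check.

```bash
python3 - <<'E'
from h import *
f0=np.load("f0.npy"); c=np.array([-6.03,6.64])
bot.move_l([*W(*c/1e3),.0523],rate=.01); print(loc(),(F(8)-f0).round(1))
eoat.move_gripper(.035); bot.sleep(.2); print(loc(),(F(8)-f0).round(1),sensors.get_state()["opening"])
print(bot.move_l([*W(*c/1e3),.17],rate=.1,f_stop=10)); p=W(*c/1e3)
bot.move_l([p[0]-.02,p[1]+.14,.27],rate=.2)
s=snapshot("scene"); w=snapshot("wrist"); print(st()[1])
o=[*p,.0245]; print([proj(s,[*p,z]).round(1).tolist() for z in (.0445,.0885)],[proj(w,[*p,z]).round(1).tolist() for z in (.0445,.0885)])
u=proj(s,[*p,.06]).astype(int)
B=cv2.resize(s["frame"][u[1]-60:u[1]+60,u[0]-60:u[0]+60],(480,480),interpolation=cv2.INTER_CUBIC)
v=proj(w,[*p,.06]).astype(int); x=np.clip(v[0]-50,0,540); y=np.clip(v[1]-75,0,330); print(v)
D=cv2.resize(w["frame"][y:y+150,x:x+100],(320,480),interpolation=cv2.INTER_CUBIC)
cv2.imwrite("pics/final.png",np.hstack([B,D])[:,:,::-1]); save(s,"final_scene")
for l in ["pot","hammer","punch"]: print(l,[np.round(d["uv"],1).tolist() for d in nets.landmark_of(s,l)][:2])
E
```

```text
(array([-6.1,  6.6]), np.float64(52.21)) [ 1.5 -0.2  3.5]
(array([-6.17,  6.65]), np.float64(52.22)) [-0.2 -0.4  1. ] 0.03522501838284117
False
33.15
[[348.4, 211.2], [349.7, 197.9]] [[232.9, 305.6], [222.1, 326.4]]
[229 312]
pot [[267.3, 134.6]]
hammer [[210.1, 284.8]]
punch [[228.6, 156.6]]
```

View pics/final.png

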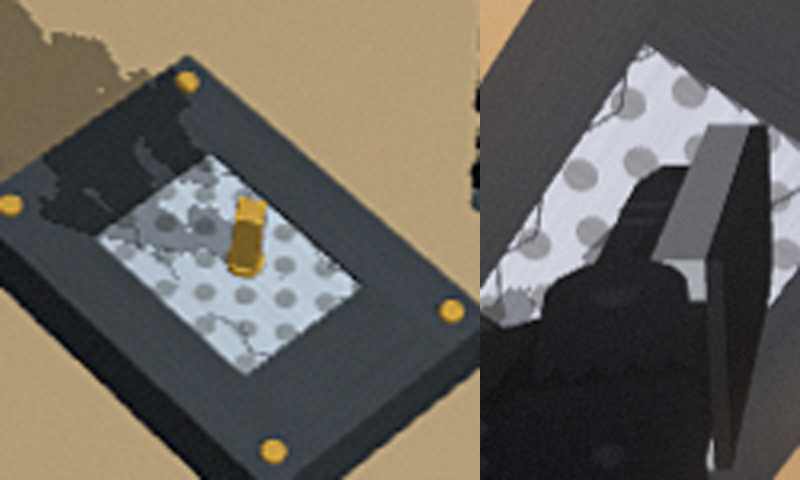

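The final picture shows the pin standing upright with its collar on the panel. Its head top is at about (351,198), against (350,198) predicted for a seated pin. The gripper is clear, and the bystanders are where they were to within the networks' scatter.

```bash
python3 -c "
from h import *
print(sign_off(), st()[1])"
```

```text
the job is handed in; nothing more can be done
the job is handed in; nothing more can be done
```

The pin is fully home in the registration hole, upright with its collar on the panel. It has been let go, and the job was handed in at about 33 s.

- **Pin choice:** I took the large brass pin from the stand and left the blue one and the small brass one alone.
- **Finding the hole:** I slid the tip over the panel at about 5.5 N, roughly 2 mm of push. The push vanished about 4 mm off the window's centre in x and 8 mm in y. Gentle side probes then put the hole's centre at about (-6.0, +6.6) mm.
- **Seating:** The collar met the panel at 4.8 N, about 1.2 mm of push. I eased off to 3.5 N before letting go.

**Last checks:**
- The scene picture shows the pin upright where a seated pin should appear, to about a pixel. The wrist picture was no help because a finger hid the pin.
- The pot, hammer and punch read within about 4 pixels of their starting places, which is normal scatter for the networks.
- During the slide the force stop tripped twice while the tip was still on the face (about 5 N down). I took these as friction or noise and carried on.
- The x probes were slightly asymmetric, which left about 1.5 N of side force at seating; it was gone on release.

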